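# Caliper a hand stamp by its thumbwheel

## Robot

A 6-joint arm with a two-finger parallel gripper is mounted at the origin on a cart in front of the work surface, level with it; the furniture and walls round the work are solid. World frame = base frame: x ahead of the robot, y to its left, z up, the work surface at z = 0. Lengths are in m, angles in rad, forces in N, time in s.
With the tool pointing down it reaches from about 0.35 to 0.975 m from the base axis. Payload 4.9 kg.
Tool frame: the origin (TCP) lies midway between the tips of the shut fingers; the grasp point (between the pads) lies 19 mm behind it; z points along the fingers, y is the line along which they close (so a half turn about z gives the same grasp; the last joint's range is limited). The gripper opens to 85 mm and grips with 20 to 120 N. Pads are 22 mm wide; open, the fingers measure 114 mm over their backs; the gripper's body (76 mm by 85 mm) begins 54 mm behind the grasp point. The pads swing forward as they close: fully open they stand 13 mm farther back than shut.
Start: joints at [1.031, 0.053, 1.613, -0, 1.476, -0.119], TCP at [0.255, 0.57, 0.231] pointing down, gripper open.
Joint ranges: [-3.01, 3.01], [-1.01, 2.22], [0.06, 2.58], [-1.02, 4.17], [0.09, 2.62], [-3.14, 3.14]. Speed limits (rad/s): [2.57, 2.57, 3.14, 3.14, 3.14, 3.14].

## Interface

Orientations are given as a rotation vector (axis times angle).
In Python, from station import ctrl gives the robot as it stands.
- The arm moves only by the shell command python3 -m handwheel 'ROWS' [FORCE]. ROWS is JSON, a list of rows, each an object with "gripper": the gripper command: -1 is fully open, 1 is shut, values between are in proportion; "offset": the shift along the tool's x, y, z in mm, a list of three; "rotation": the turn, a rotation vector about the tool's x, y, z in rad, a list of three. A call has exactly 8 rows; each row is the pose to reach, as a shift and turn from the pose commanded when the call began, along the tool's axes at that moment; what a row does not reach only later rows make up. A row lasts 1/8 s, in which the tool goes at most 62.5 mm and 10.7 degrees, less where a joint would pass 70% of its speed; a pose out of reach is approached as far as the arm can. A call with a gripper value outside its range is refused whole. The fingers move at their own pace and stop on an object; FORCE is the grip in N (left out, the last holds). Time passes only in rows, so rows that repeat a pose let the fingers close, or fill a call up. It gives the time, the measured TCP pose, the force, the opening and the grip force at its end, in the units of the state.
- ctrl.get_obs(): the state, without advancing time (a new reading comes with each control period).
- ctrl.get_image(name): name is "scene" or "top" or "wrist"; returns a dict with "image" (400x640x3 uint8, red, green, blue), "fovy" (degrees; the focal length in pixels is half the picture's height over the tangent of half this angle, whatever the lens; pixels are square), "cx", "cy" (the principal point, pixels), "xyz" and "attitude" of the camera in the world. Camera axes: x right, y up, looking along -z (the intrinsics and any distortion apply to the point x, -y, -z); pixel columns grow to the right and rows downward; lengths in m; the calibration is good to about 2 mm. A picture is of the moment at which its call begins. There is no depth.
- ctrl.finish_job(): hands the job in; it is judged then, once.
The state is a dict: "t": time; "q": joint angles; "dq": joint speeds; "effort": joint torques, N m; "tool_pos": TCP position; "tool_rot": TCP orientation; "contact_force": force on the tool from outside, world axes, zero at the start; "wrist_torque": the same for the moment, N m; "opening": finger opening in m; "grip_force": force on a finger pad.
Only numpy, scipy, OpenCV 4.12 (cv2) and the standard library are available. Lean on these libraries where they do the work, as an engineer would, in place of code of your own. Each camera call takes 0.05 s, during which the arm holds its last target. There are 200 camera calls.

## Task

I want to measure how thick the wooden block of the brown-handled hand stamp is. Stand it upright and square on the rests between the open jaws of the caliper that is clamped in its stand, and let go. Then roll the caliper's small thumbwheel with a fingertip, pressing only lightly on its rim and never pushing the slide or the jaw itself, until both jaws just hold the block across its narrow side with a light measuring pressure, not squeezing it; take the hand away and leave it so for me to read. Leave the other things on the desk alone.

Things in the scene. Friction and masses are not known exactly. Their poses are not given: they have to be found in the camera images.
- rubber_stamp_1: Hand stamp to be measured: wooden block 48 mm long (its y) and 18 mm high, its thickness (along its x, 22 to 26 mm) being what is to be measured, under a turned BROWN wooden handle, 66 mm tall in all, 45 g. Origin: centre of its underside, z up. Round handle, at most 24 mm across, 18 to 66 mm high; grasp it at about 55 mm.
- caliper_stand: Stand with the caliper, fixed on the desk pad: dark base 76 x 236 x 12 mm, origin at the centre of its underside. Its y runs along the caliper's beam towards the fixed jaw, its x square to the beam, z up. The beam (5 mm thick) lies on edge, its upper edge at z = 48 mm, between two aluminium rests of the same height (|x| 10.5 to 28.5 mm, y 34 to 80 mm).
- rest_middle (a point): Point on the upper edge of the beam, between the rests, 18 mm from the fixed jaw's face: a stamp stands well with its underside's centre here, its own x along the stand's y. Axes as those of the stand.
- fixed_jaw: Fixed caliper jaw: steel blade 6 mm thick (x), rising 32 mm above the rests. Origin: on its measuring face (which looks to the stand's -y), at the height of the rests.
- moving_jaw: Moving caliper jaw, the same blade facing the fixed one. Origin: on its measuring face (looks to the stand's +y), at the height of the rests. It is part of the slide. A proper measuring pressure on the block is 2 to 5 N; over 6.5 N marks the wood.
- caliper_slide (a joint): Gap between the jaws, m (0 closed, opens to 0.09). It grows as the slide moves to the stand's -y. The slide is stiff (about 6 N of friction) and stays where it is left. Only the feel tells when the jaws are on the block.
- slide_cover: Black cover of the slide, 15 mm thick (x), 62 mm long, its top 4 mm above the rests. Round the wheel cheeks rise to 15 mm above the rests. Origin: at the moving jaw's face. Not to be pushed.
- thumbwheel: Knurled steel thumbwheel in the slide, 20 mm across, 8 mm wide, axle along the stand's x, 56 mm behind (stand's -y) the moving jaw's face and 10 mm above the rests. Only the top 5 mm of the rim stands out of the recess. It rolls on the beam: moving the top of its rim by 2 mm towards the fixed jaw moves the slide by 1 mm that way. Pressed with 5 to 10 N it rolls without slipping; it must not be pressed with more than 20 N.
- wheel_top (a point): Highest point of the thumbwheel's rim, 20 mm above the rests (68 mm above the underside of the stand). It travels with the slide and does not turn. Axes as those of the stand.
- rubber_stamp_2: Another hand stamp of the same size with a BLACK handle. Not to be moved.
- notebook: Black notebook, 148 x 110 x 16 mm, lying behind the caliper; leave alone.
- ball_pen: Grey ball pen, 132 mm, lying behind the caliper; leave alone.
- binder_clip_1: Black binder clip, 43 mm tall, behind the caliper; leave alone.
There are look-alikes about, which are no part of the job. What is shaped like the rubber_stamp_1 but purple or red is not meant.

How it is judged:
On the way, in this order (a step that is already met when the one before it is completed fails the run):
1. the brown-handled stamp stands upright on the rests between the open jaws, let go (x of rubber_stamp_1 in the frame of rest_middle between -0.015 and 0.015 m and y of rubber_stamp_1 in the frame of rest_middle between -0.03 and 0.012 m and z of rubber_stamp_1 in the frame of rest_middle between -0.003 and 0.003 m and angle between rubber_stamp_1's own z axis and vertical below 0.08 rad and contact force between the fingers and rubber_stamp_1 below 0.1 N and value of joint caliper_slide above 0.032 m and angle between the x axis of rubber_stamp_1 and the y axis of caliper_stand, either way round below 0.25 rad), for 0.2 s.
2. the jaws are brought onto both sides of the block by a fingertip on the thumbwheel (at least 1.5 N at each jaw) (x of rubber_stamp_1 in the frame of rest_middle between -0.015 and 0.015 m and y of rubber_stamp_1 in the frame of rest_middle between -0.03 and 0.012 m and z of rubber_stamp_1 in the frame of rest_middle between -0.003 and 0.003 m and angle between rubber_stamp_1's own z axis and vertical below 0.08 rad and contact force between each of moving_jaw, fixed_jaw and rubber_stamp_1 above 1.5 N and contact force between the fingers and thumbwheel above 0.5 N), for 0.1 s.
At the end, for the whole second after the job is handed in: The stamp stands upright (0.08 rad) and still on the rests (height within 3 mm, 15 mm across the beam), square to the jaws within 0.08 rad, each jaw still holding it with at least 0.5 N (x of rubber_stamp_1 in the frame of rest_middle between -0.015 and 0.015 m and y of rubber_stamp_1 in the frame of rest_middle between -0.03 and 0.012 m and z of rubber_stamp_1 in the frame of rest_middle between -0.003 and 0.003 m and angle between rubber_stamp_1's own z axis and vertical below 0.08 rad and contact force between each of moving_jaw, fixed_jaw and rubber_stamp_1 above 0.5 N and angle between the x axis of rubber_stamp_1 and the y axis of caliper_stand, either way round below 0.08 rad and linear speed of rubber_stamp_1 below 0.01 m/s); the robot touches nothing.
It fails at once if a jaw squeezes the stamp with more than 6.5 N (contact force between any of moving_jaw, fixed_jaw and rubber_stamp_1 above 6.5 N).
It fails at once if the thumbwheel is pressed with more than 20 N (contact force between anything else and thumbwheel above 20 N).
It fails at once if a jaw or the cover of the slide is pushed directly with more than 5 N (contact force between the fingers and moving_jaw above 5 N or contact force between the fingers and fixed_jaw above 5 N or contact force between the fingers and slide_cover above 5 N).
It fails at once if the other stamp, the notebook, the pen or the clip is moved by more than 20 mm (distance of any of rubber_stamp_2, notebook, ball_pen, binder_clip_1 from where it was at the start of the episode above 0.02 m).
It also fails if it takes over 72 s, if anything falls off the work surface, if the arm or the gripper's body presses on something with over 40 N, if the wrist force passes 120 N, or if a joint passes its speed limit or range.

## Working session

There is one attempt and no reset: what is moved stays moved. The work goes in short steps, Python scripts to look and compute and a shell command to move; the robot and the scene stay as the last step left them, time stands still between calls to the robot, and variables do not carry over. Pictures are saved under pics/ and viewed, at most 10 in all, crops included, and the job is handed in when it is done.

```bash
ls; mkdir -p pics
python3 - <<'E'
from station import ctrl
import cv2,numpy as np
o=ctrl.get_obs()
print({k:np.round(v,3).tolist() for k,v in o.items()})
for n in("scene","top","wrist"):
    d=ctrl.get_image(n);cv2.imwrite(f"pics/{n}0.png",d["image"][:,:,::-1])
    print(n,{k:np.round(v,4).tolist() for k,v in d.items() if k!="image"})
E
```

```text
pics
{'t': 0.0, 'q': [1.031, 0.053, 1.614, -0.0, 1.476, -0.119], 'dq': [-0.001, -0.001, 0.002, 0.001, 0.0, 0.0], 'effort': [0.0, -39.37, -37.017, -0.0, 0.007, 0.0], 'tool_pos': [0.255, 0.57, 0.23], 'tool_rot': [-0.656, -3.072, 0.003], 'contact_force': [-0.293, 0.096, 0.091], 'wrist_torque': [-0.011, 0.02, -0.011], 'grip_force': 0.0, 'opening': 0.085}
scene {'fovy': 54.0654, 'cx': 323.6554, 'cy': 207.0708, 'xyz': [0.2015, -0.3219, 0.7301], 'attitude': [0.7467, -0.2577, -0.6635]}
top {'fovy': 45.999, 'cx': 319.1639, 'cy': 194.6672, 'xyz': [0.4806, 0.2082, 1.0248], 'attitude': [0.0995, -0.1267, -1.5391]}
wrist {'fovy': 63.5277, 'cx': 324.165, 'cy': 195.6943, 'xyz': [0.1785, 0.6049, 0.373], 'attitude': [-0.2959, -0.1894, 1.1393]}
```

View pics/scene0.png

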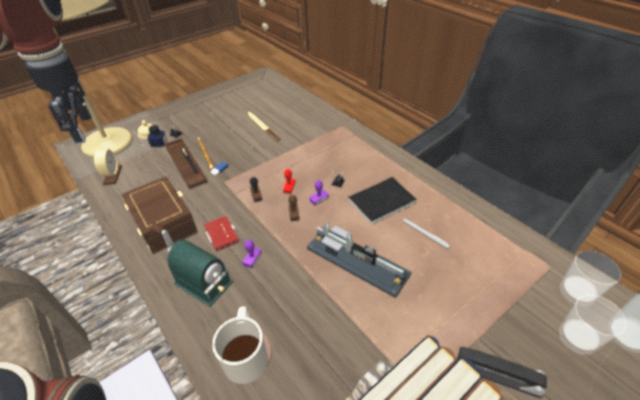

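View pics/top0.png

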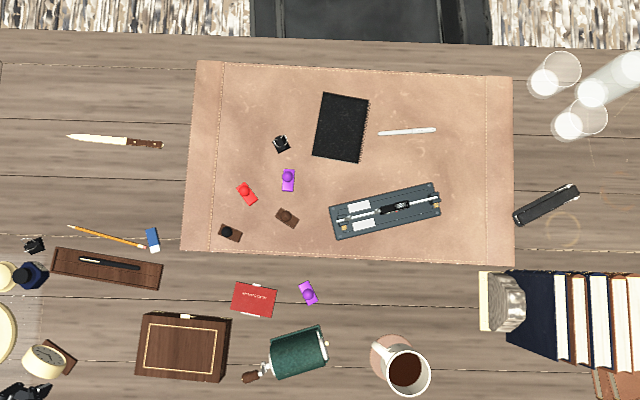

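The top view shows the possible stamps: black (229,232), brown (287,217), red (246,193), and purple (288,180) and (308,292). By the description it is the brown one at (287,217), which is scene (293,207). The caliper is at top (385,211). I'll check this in a crop.

```bash
cat > h.py <<'E'
from station import ctrl
import cv2,numpy as np
from scipy.spatial.transform import Rotation as R
def cam(d):
    f=d["image"].shape[0]/2/np.tan(np.radians(d["fovy"])/2)
    return f,R.from_rotvec(d["attitude"]),np.array(d["xyz"])
def ray(d,uv):
    f,r,p=cam(d); return p,r.apply([(uv[0]-d["cx"])/f,-(uv[1]-d["cy"])/f,-1])
def onz(d,uv,z):
    p,v=ray(d,uv); return p+v*(z-p[2])/v[2]
def proj(d,X):
    f,r,p=cam(d); c=r.inv().apply(np.array(X)-p); return d["cx"]+f*c[0]/-c[2], d["cy"]-f*c[1]/-c[2]
def tri(d1,a,d2,b):
    p,v=ray(d1,a);q,w=ray(d2,b);s=np.linalg.lstsq(np.c_[v,-w],q-p,rcond=None)[0]
    A=p+v*s[0];B=q+w*s[1];return (A+B)/2,np.linalg.norm(A-B)
E
python3 - <<'E'
from h import *
t=ctrl.get_image("top");s=ctrl.get_image("scene")
print(t.keys())
a=cv2.resize(t["image"][165:255,205:450],None,fx=3.2,fy=3.2,interpolation=2)
b=cv2.resize(s["image"][160:300,240:420],None,fx=2.1,fy=2.1,interpolation=2)
o=np.zeros((600,800,3),np.uint8);o[:a.shape[0],:a.shape[1]]=a;o[295:295+b.shape[0],:b.shape[1]]=b
cv2.imwrite("pics/c1.png",o[:,:,::-1])
for uv in[(287,217),(229,232),(331,209),(434,183),(441,212),(337,240)]:print(uv,onz(t,uv,.01).round(3))
E
```

```text
dict_keys(['image', 'fovy', 'cx', 'cy', 'xyz', 'attitude'])
(287, 217) [0.578 0.261 0.01 ]
(229, 232) [0.542 0.384 0.01 ]
(331, 209) [0.598 0.166 0.01 ]
(434, 183) [ 0.662 -0.059  0.01 ]
(441, 212) [ 0.598 -0.074  0.01 ]
(337, 240) [0.531 0.152 0.01 ]
```

View pics/c1.png

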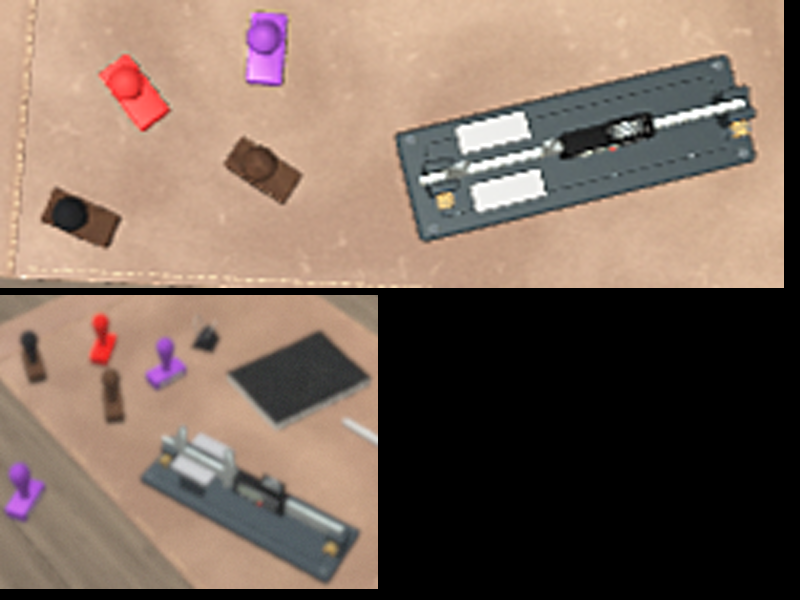

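The crop confirms the brown stamp at top (287,217). The caliper has its fixed jaw on the left (world +y), moving jaw near (378,211) and wheel near (400,205). Next I'll work out a wrist viewing pose that covers both.

```bash
cat >> h.py <<'E'
def off(target,yaw=None,obs=None):
    """tool-axis offset(mm) & z-rotation to reach target with tool y axis at world yaw"""
    o=obs or ctrl.get_obs(); T=R.from_rotvec(o["tool_rot"]); M=T.as_matrix()
    d=T.inv().apply(np.array(target)-o["tool_pos"])*1000
    y=np.arctan2(M[1,1],M[0,1]); dz=0 if yaw is None else -((yaw-y+np.pi/2)%np.pi-np.pi/2)
    Rt=(R.from_euler('z',-dz)*R.from_euler('z',y-np.pi/2)*R.from_matrix([[-1,0,0],[0,1,0],[0,0,-1]]))
    print("off",d.round(1),"rot",(T.inv()*Rt).as_rotvec().round(3),"toolyaw",round(np.degrees(y),2),"tcp",np.round(o["tool_pos"],4))
E
python3 - <<'E'
from h import *
d=ctrl.get_image("wrist");o=ctrl.get_obs();T=R.from_rotvec(o["tool_rot"])
f,r,p=cam(d)
rel=T.inv().apply(p-o["tool_pos"]); v=T.inv().apply(r.apply([0,0,-1]))
print("cam in tool",rel,"axis",v, "right", T.inv().apply(r.apply([1,0,0])))
c=np.array([.585,.19,.03])
for z in(.23,.3):
    h=z-.0; s=(z-.03-rel[2])/v[2]*1.0
    # axis hits plane z=.03 at tool offset:
    a=rel+v*((z-.03)-rel[2])/v[2]
    t=c-T.apply([a[0],a[1],0]);t[2]=z
    print(z,t,a);off(t)
E
```

```text
cam in tool [ 0.0841735   0.00026453 -0.14266844] axis [-3.26524643e-01 -2.64263108e-04  9.45188652e-01] right [1.27804344e-04 9.99999939e-01 3.23738926e-04]
0.23 [0.55371052 0.20381869 0.23      ] [-3.42046621e-02  1.68726219e-04  2.00000000e-01]
off [-422.2 -212.6    1. ] rot [-0.001 -0.    -0.   ] toolyaw 65.89 tcp [0.2552 0.5703 0.2309]
0.3 [0.53164606 0.21371503 0.3       ] [-5.83868452e-02  1.49155081e-04  2.70000000e-01]
off [-398.  -212.6  -69. ] rot [-0.001 -0.    -0.   ] toolyaw 65.89 tcp [0.2552 0.5703 0.2309]
```

```bash
python3 -m handwheel '[{"gripper":-1,"offset":[-55,-30,-40],"rotation":[0,0,0]},{"gripper":-1,"offset":[-110,-57,-40],"rotation":[0,0,0]},{"gripper":-1,"offset":[-165,-85,-40],"rotation":[0,0,0]},{"gripper":-1,"offset":[-220,-114,-40],"rotation":[0,0,0]},{"gripper":-1,"offset":[-275,-142,-40],"rotation":[0,0,0]},{"gripper":-1,"offset":[-330,-171,-40],"rotation":[0,0,0]},{"gripper":-1,"offset":[-375,-195,-40],"rotation":[0,0,0]},{"gripper":-1,"offset":[-410,-212,-40],"rotation":[0,0,0]}]' 40
python3 - <<'E'
from h import *
import pickle
ctrl.get_image("top")
d=ctrl.get_image("wrist");o=ctrl.get_obs();pickle.dump((d,o),open("w1.pkl","wb"))
print(o["tool_pos"],o["contact_force"],o["t"])
cv2.imwrite("pics/w1.png",d["image"][:,:,::-1])
E
```

```text
t: 1.3
tool_pos: [0.5441, 0.2072, 0.2713]
tool_rot: [0.659, 3.071, -0.0]
contact_force: [0.4, 0.4, 0.2]
opening: 0.0852
grip_force: 0.0
[0.54476874 0.20646529 0.2710317 ] [-0.41971787  0.19625271  0.08317144] 1.4
```

View pics/w1.png

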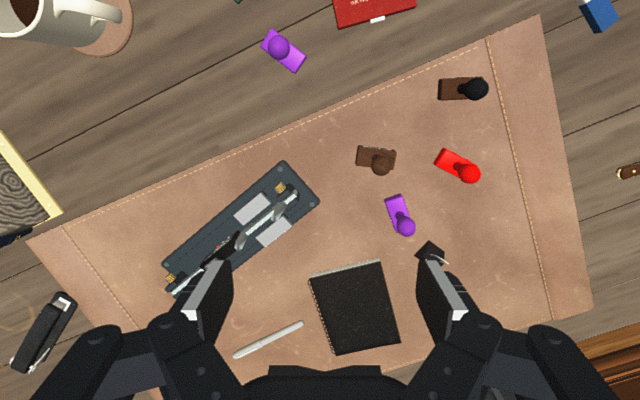

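The wrist view shows the brown stamp with its block at (375,157) and knob near (381,165). The rests are at (251,208) and (273,233), and the caliper's right end with the wheel is partly behind the left finger. Now I'll segment.

Run:
```python
from h import *
import pickle
d,o=pickle.load(open("w1.pkl","rb"));t=ctrl.get_image("top");s=ctrl.get_image("scene")
pickle.dump(t,open("t1.pkl","wb"))
def blobs(m,amin):
    for c in cv2.findContours(m.astype(np.uint8),0,1)[0]:
        if cv2.contourArea(c)>amin: yield c
for n,im,(x0,y0,x1,y1),(a0,b0,a1,b1) in[("w",d,(220,180,310,260),(345,135,410,185)),("t",t,(340,190,385,240),(268,200,305,232)),("s",s,(310,215,380,260),(280,185,305,225))]:
    I=im["image"].astype(int)
    sub=I[y0:y1,x0:x1]; m=(sub.min(2)>165)
    for c in blobs(m,25):
        r=cv2.minAreaRect(c); print(n,"rest",np.add(r[0],(x0,y0)).round(1),np.round(r[1],1),round(r[2],1), [np.round(onz(im,p+(x0,y0),.05)[:2],4).tolist() for p in cv2.boxPoints(r)] )
    sub=I[b0:b1,a0:a1]; m=(sub.sum(2)<330)
    for c in blobs(m,40):
        r=cv2.minAreaRect(c); print(n,"stamp",np.add(r[0],(a0,b0)).round(1),np.round(r[1],1),round(r[2],1),cv2.boundingRect(c))
W=cv2.resize(d["image"][135:300,150:420],None,fx=2.95,fy=2.95,interpolation=2)
cv2.imwrite("pics/w1c.png",W[:,:,::-1])
```

```text
w rest [273.5 231.6] [16.3 34.1] 46.3 [[0.5998, 0.0857], [0.5841, 0.1283], [0.6038, 0.1338], [0.6202, 0.0908]]
w rest [261.  223.4] [ 6.6 35.4] 51.8 [[0.5875, 0.0776], [0.5758, 0.1226], [0.5839, 0.124], [0.5959, 0.0788]]
w rest [290.  198.4] [ 3.7 12.5] 51.3 [[0.5709, 0.14], [0.5668, 0.155], [0.5713, 0.1559], [0.5754, 0.1409]]
w rest [251.4 209.2] [14.1 35.5] 50.2 [[0.5619, 0.0754], [0.5498, 0.1195], [0.5664, 0.1229], [0.5791, 0.0784]]
w stamp [375.  160.7] [40.1 27.7] 7.1 (10, 10, 42, 31)
t rest [347.1 233.6] [7.8 9.4] 56.3 [[0.544, 0.1459], [0.5553, 0.1298], [0.5422, 0.1206], [0.531, 0.1367]]
t stamp [274.1 215.5] [32.4  4.3] 78.7 (1, 0, 11, 32)
s rest [331.4 242.7] [19.2  7.2] 26.6 [[0.5478, 0.1153], [0.5652, 0.125], [0.5783, 0.0811], [0.561, 0.0722]]
s rest [336.5 237.5] [19.2  2.2] 26.6 [[0.5723, 0.1229], [0.5779, 0.126], [0.5908, 0.0817], [0.5853, 0.0789]]
s rest [341.2 231.6] [19.7  6.3] 26.6 [[0.5867, 0.1272], [0.6029, 0.136], [0.6158, 0.0897], [0.5999, 0.0816]]
s stamp [293.  208.1] [24.6  8.4] 83.7 (9, 11, 10, 25)
```

View pics/w1c.png

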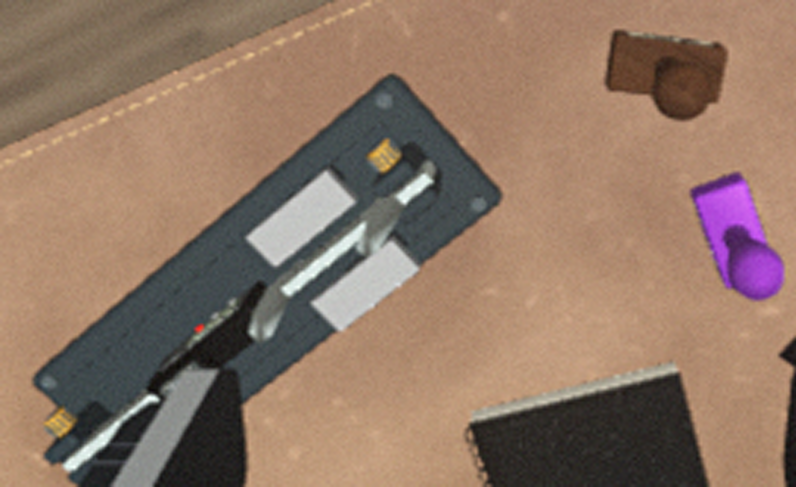

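The close crop confirms the brown-handled stamp: block corners at crop (613,32) and (724,44), knob at (683,88), which is image (381.5,164.8). The rests, open jaws and moving jaw are at crop (270,305) and the fixed jaw is at (380,222). Next I'll triangulate.

Run:
```python
from h import *
import pickle
d,o=pickle.load(open("w1.pkl","rb"));t=pickle.load(open("t1.pkl","rb"));s=ctrl.get_image("scene")
t0=cv2.imread("pics/top0.png")[:,:,::-1].astype(int)
def blob(I,x0,y0,x1,y1,th):
    m=(I[y0:y1,x0:x1].min(2)>th).astype(np.uint8)
    for c in cv2.findContours(m,0,1)[0]:
        if cv2.contourArea(c)>15:
            r=cv2.minAreaRect(c);print("t0 rest",np.add(r[0],(x0,y0)).round(1),np.round(r[1],1),round(r[2],1))
blob(t0,345,195,382,236,195)
for a,b in[((251.4,209.2),(331.4,242.7)),((273.5,231.6),(341.2,231.6)),((381.5,164.8),(293.5,201))]:
    print("w-s",*tri(d,a,s,b))
print("w-t knob",*tri(d,(381.5,164.8),t,(285.6,215)))
print("rests on plane w",[onz(d,p,.05).round(4) for p in((251.4,209.2),(273.5,231.6))])
I=d["image"].astype(int).sum(2)
P=np.array([[u,140+np.argmax(I[140:175,u]<330)] for u in range(361,392)])
k=np.polyfit(P[:,0],P[:,1],1);print(P[:,1],k)
a=onz(d,(360,np.polyval(k,360)),.012);b=onz(d,(394,np.polyval(k,394)),.012);v=b-a
print("long edge yaw",np.degrees(np.arctan2(v[1],v[0])),a,b)
P=np.array([[u,185-np.argmax(I[140:185,u][::-1]<330)] for u in range(357,369)]);print(P[:,1])
k=np.polyfit(P[:,0],P[:,1],1);a=onz(d,(357,np.polyval(k,357)),.02);b=onz(d,(369,np.polyval(k,369)),.02);v=b-a;print("yaw2",np.degrees(np.arctan2(v[1],v[0])))
# stand yaw from rests long edges and beam
for r in [((251.4,209.2),35.5,50.2),((273.5,231.6),34.1,46.3)]:pass
for p,q in [((245,238),(330,168)),((272,270),(357,200)),((312,303),(397,240)),((340,330),(420,268)),((36,380),(395,74))]:
    z=.05 if p[0]!=36 else .013
    a=onz(d,(p[0]/2.95+150,p[1]/2.95+135),z);b=onz(d,(q[0]/2.95+150,q[1]/2.95+135),z);v=b-a
    print("stand y yaw",np.degrees(np.arctan2(v[1],v[0])).round(1),np.linalg.norm(v).round(4),a.round(4),b.round(4))
```

```text
t0 rest [363.5 223.9] [ 8.2 21.8] 76.0
t0 rest [362.  214.6] [ 2.2 23. ] 76.0
t0 rest [358.6 205.7] [ 8.2 21.6] 76.8
w-s [0.56419947 0.09893009 0.04865872] 0.000749899416418312
w-s [0.60235981 0.109393   0.04838942] 0.00010881129572641608
w-s [0.57947062 0.26265092 0.04590299] 0.0011641470046003287
w-t knob [0.57819002 0.2622126  0.04829853] 0.0009029011714492105
rests on plane w [array([0.5642, 0.0993, 0.05  ]), array([0.6018, 0.1099, 0.05  ])]
[145 146 147 147 147 147 147 147 147 148 148 147 147 147 147 148 147 149
 149 149 148 148 148 148 149 149 150 150 150 150 150] [  0.125      100.93548387]
long edge yaw 58.500148266205635 [0.55530466 0.24916652 0.012     ] [0.5778675  0.28598595 0.012     ]
[166 166 166 166 166 167 167 167 167 167 167 167]
yaw2 58.508260497359636
stand y yaw 105.1 0.0481 [0.5625 0.0748 0.05  ] [0.55   0.1212 0.05  ]
stand y yaw 105.6 0.0487 [0.5798 0.0779 0.05  ] [0.5667 0.1248 0.05  ]
stand y yaw 103.5 0.0471 [0.6002 0.0859 0.05  ] [0.5892 0.1317 0.05  ]
stand y yaw 105.2 0.0457 [0.6164 0.0907 0.05  ] [0.6045 0.1348 0.05  ]
stand y yaw 105.6 0.2337 [ 0.595  -0.0704  0.013 ] [0.532  0.1546 0.013 ]
```

Run:
```python
from h import *
import pickle
t=pickle.load(open("t1.pkl","rb"))
a=onz(t,(363.5,223.9),.0487);b=onz(t,(358.6,205.7),.0487);v=b-a
print("t rest mid",(a+b)/2,np.linalg.norm(v),np.degrees(np.arctan2(v[1],v[0])))
off([.578,.262,.037],np.radians(58.5))
```

```text
t rest mid [0.58324304 0.10475381 0.0487    ] 0.039307134953044026 15.923047610078312
off [-11.1  62.1 234.2] rot [ 0.    -0.001  0.129] toolyaw 65.89 tcp [0.5426 0.2098 0.2712]
```

```bash
python3 -m handwheel '[{"gripper":-1,"offset":[-11,50,10],"rotation":[0,0,0.07]},{"gripper":-1,"offset":[-11,62,50],"rotation":[0,0,0.129]},{"gripper":-1,"offset":[-11,62,100],"rotation":[0,0,0.129]},{"gripper":-1,"offset":[-11,62,150],"rotation":[0,0,0.129]},{"gripper":-1,"offset":[-11,62,165],"rotation":[0,0,0.129]},{"gripper":-1,"offset":[-11,62,165],"rotation":[0,0,0.129]},{"gripper":-1,"offset":[-11,62,165],"rotation":[0,0,0.129]},{"gripper":-1,"offset":[-11,62,165],"rotation":[0,0,0.129]}]'
python3 - <<'E'
from h import *
d=ctrl.get_image("wrist");cv2.imwrite("pics/w2.png",d["image"][:,:,::-1])
off([.578,.262,.037],np.radians(58.5))
print(proj(d,[.578,.262,.067]),proj(d,[.578,.262,.019]),proj(d,[.578,.262,.055]))
E
```

```text
t: 2.55
tool_pos: [0.5799, 0.2621, 0.1092]
tool_rot: [0.852, 3.02, 0.004]
contact_force: [-0.9, -0.0, 0.4]
opening: 0.0854
grip_force: 0.0
off [ 1.5 -1.  71.7] rot [ 0.003  0.002 -0.   ] toolyaw 58.5 tcp [0.5796 0.262  0.1087]
(np.float64(321.6568634189349), np.float64(223.87582070300743)) (np.float64(321.9017629583521), np.float64(198.0481891351872)) (np.float64(321.7278503829488), np.float64(216.38938297008036))
```

View pics/w2.png

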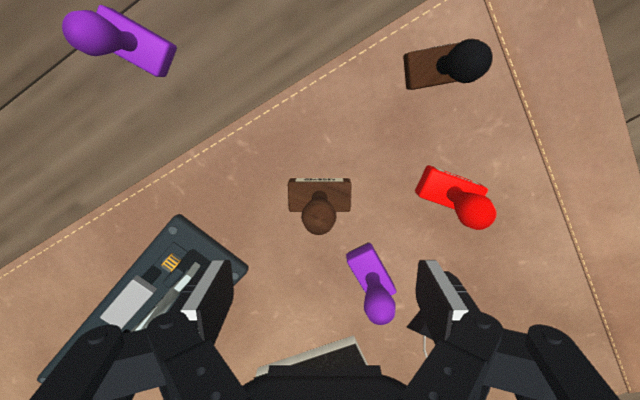

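The wrist view shows the brown stamp square to the gripper, with block edge (289–351,178) level and knob at (319,217), about 1.6 mm to the left. I'll descend and grip.

```bash
python3 -m handwheel '[{"gripper":-1,"offset":[1.5,-2.5,30],"rotation":[0.003,0.002,0]},{"gripper":-1,"offset":[1.5,-2.5,60],"rotation":[0.003,0.002,0]},{"gripper":-1,"offset":[1.5,-2.5,72],"rotation":[0.003,0.002,0]},{"gripper":-1,"offset":[1.5,-2.5,72],"rotation":[0.003,0.002,0]},{"gripper":0.3,"offset":[1.5,-2.5,72],"rotation":[0.003,0.002,0]},{"gripper":1,"offset":[1.5,-2.5,72],"rotation":[0.003,0.002,0]},{"gripper":1,"offset":[1.5,-2.5,72],"rotation":[0.003,0.002,0]},{"gripper":1,"offset":[1.5,-2.5,72],"rotation":[0.003,0.002,0]}]' 40
python3 -m handwheel '[{"gripper":1,"offset":[0,0,0],"rotation":[0,0,0]},{"gripper":1,"offset":[0,0,0],"rotation":[0,0,0]},{"gripper":1,"offset":[0,0,-20],"rotation":[0,0,0]},{"gripper":1,"offset":[0,0,-60],"rotation":[0,0,0]},{"gripper":1,"offset":[0,0,-100],"rotation":[0,0,0]},{"gripper":1,"offset":[0,0,-120],"rotation":[0,0,0]},{"gripper":1,"offset":[0,0,-120],"rotation":[0,0,0]},{"gripper":1,"offset":[0,0,-120],"rotation":[0,0,0]}]'
python3 - <<'E'
from h import *
y=np.radians(15.4);rm=np.array([.5833,.1045])
off([.5833,.1045,.155],y)
E
```

```text
t: 3.6
tool_pos: [0.5761, 0.2602, 0.0351]
tool_rot: [-0.852, -3.022, 0.003]
contact_force: [-0.0, -0.6, 2.1]
opening: 0.0203
grip_force: 38.9
t: 4.6
tool_pos: [0.575, 0.2601, 0.1523]
tool_rot: [-0.851, -3.018, 0.006]
contact_force: [0.2, -0.0, -0.6]
opening: 0.0204
grip_force: 39.2
off [ -88.4 -128.3   -2.4] rot [-0.007 -0.002  0.752] toolyaw 58.5 tcp [0.575  0.2601 0.1523]
```

```bash
python3 -m handwheel '[{"gripper":1,"offset":[-15,-20,-8],"rotation":[0,0,0.13]},{"gripper":1,"offset":[-30,-42,-8],"rotation":[0,0,0.26]},{"gripper":1,"offset":[-45,-64,-8],"rotation":[0,0,0.39]},{"gripper":1,"offset":[-60,-86,-8],"rotation":[0,0,0.52]},{"gripper":1,"offset":[-74,-108,-8],"rotation":[0,0,0.64]},{"gripper":1,"offset":[-88,-128,-8],"rotation":[-0.005,0,0.752]},{"gripper":1,"offset":[-88,-128,-8],"rotation":[-0.005,0,0.752]},{"gripper":1,"offset":[-88,-128,-8],"rotation":[-0.005,0,0.752]}]'
python3 - <<'E'
from h import *
import pickle
d=ctrl.get_image("wrist");s=ctrl.get_image("scene");o=ctrl.get_obs();pickle.dump((d,s,o),open("w3.pkl","wb"))
off([.5833,.1045,.155],np.radians(15.4))
S=cv2.resize(s["image"][170:300,290:430],None,fx=2.8,fy=2.8,interpolation=2)
W=d["image"][:,100:540];o=np.zeros((600,800,3),np.uint8)
S=S[:,:360];o[:400,:440]=W;o[:S.shape[0],440:440+S.shape[1]]=S
cv2.imwrite("pics/w3.png",o[:,:,::-1])
E
```

```text
t: 5.6
tool_pos: [0.5835, 0.1057, 0.161]
tool_rot: [-1.9, -2.498, -0.0]
contact_force: [-0.1, -0.1, -1.1]
opening: 0.0203
grip_force: 39.3
off [-1.4 -0.9  6.7] rot [-0.    -0.002  0.002] toolyaw 15.51 tcp [0.5838 0.1061 0.1617]
```

View pics/w3.png

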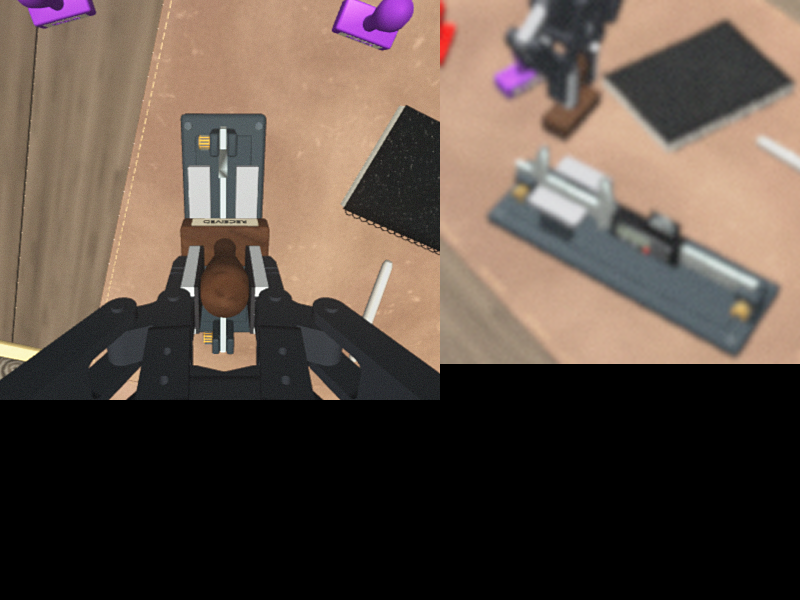

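Run:
```python
from h import *
import pickle
d,s,o=pickle.load(open("w3.pkl","rb"))
a=np.radians(15.5);ex=np.array([np.cos(a),np.sin(a)]);ey=np.array([-np.sin(a),np.cos(a)])
c=np.array([.5833,.1045])
def st(p): return np.round([(p[:2]-c)@ex*1000,(p[:2]-c)@ey*1000+57],1)
print("jaw top front",st(onz(d,(323.5,178),.0807)))
for p in((288,167),(311,167),(337,167),(363,167)):print("rest end",st(onz(d,p,.0487)))
for p in((282,114),(364,114)):print("base end",st(onz(d,p,.013)))
# column profile through jaw
I=d["image"].astype(int).sum(2);print(I[140:215,323])
print(I[172,310:338],I[205,280:370])
# stamp bottom-edge line in image
P=[]
for u in range(285,366,5):
    P.append((u,I[195:250,u].tolist()))
print("stamp front edge px->", st(onz(d,(282,222),o["tool_pos"][2]-.036)),st(onz(d,(369,222),o["tool_pos"][2]-.036)), "tcp",st(o["tool_pos"]))
```

```text
jaw top front [ 0.2 79. ]
rest end [-28.7  79.2]
rest end [-10.   79.2]
rest end [11.1 79.2]
rest end [32.1 79.2]
base end [-36.3 118.1]
base end [ 35.5 118.1]
[710 709 709 710 710 708 711 723 743 467 290 299 315 305 288 295 290 316
 290 317 343 360 408 422 446 478 496 515 549 578 532 457 407 321 327 339
 411 533 708 714 713 707 706 707 708 701 705 708 705 710 704 711 706 704
 707 705 708 702 704 705 704 704 709 707 702 706 705 704 705 706 701 707
 701 702 704]
[276 254 248 243 263 242 262 270 342 421 376 342 346 407 463 505 512 378
 257 265 247 263 260 273 249 255 444 648] [454 453 483 396 224 229 239 260 285 490 651 649 641 634 633 642 637 624
 638 633 642 639 630 644 639 631 639 646 655 617 450 243 252 246 253 246
 277 260 252 291 562 736 706 706 719 668 316 252 258 262 255 267 261 263
 256 410 610 647 643 637 633 649 641 631 645 644 636 651 642 637 644 641
 646 644 653 664 579 313 255 252 221 180 315 477 484 494 455 470 468 453]
stamp front edge px-> [-24.6  64.4] [27.7 64.4] tcp [ 0.9 58.4]
```

Run:
```python
from h import *
import pickle
d,s,o=pickle.load(open("w3.pkl","rb"))
a=np.radians(15.5);ex=np.array([np.cos(a),np.sin(a)]);ey=np.array([-np.sin(a),np.cos(a)])
c=np.array([.5833,.1045])
def st(p): return np.round([(p[:2]-c)@ex*1000,(p[:2]-c)@ey*1000+57],1)
def W(x,y,z): return np.r_[c+ex*x/1000+ey*(y-57)/1000,z]
print("scene fixed top",st(onz(s,(326.8,224.3),.0807)),"moving top",st(onz(s,(348.2,234.3),.0807)))
for y in(72,75,78,81):print(y,"face top in s",np.round(proj(s,W(0,y,.0807)),1),"base",np.round(proj(s,W(0,y,.0487)),1),"w top",np.round(proj(d,W(0,y,.0807)),1))
for y in(26,30,34):print(y,"mov top in s",np.round(proj(s,W(0,y,.0807)),1))
S=cv2.resize(s["image"][212:262,310:390],None,fx=9,fy=9,interpolation=2);Wc=cv2.resize(d["image"][125:225,275:375],None,fx=1.0,fy=1.0)
S[-100:,-100:]=Wc
cv2.imwrite("pics/s3.png",S[:,:,::-1])
```

```text
scene fixed top [-4.1 80.1] moving top [-2.1 25.3]
72 face top in s [330.9 224.7] base [330.9 234. ] w top [323.2 187.4]
75 face top in s [329.7 224.1] base [329.8 233.5] w top [323.2 183.4]
78 face top in s [328.6 223.6] base [328.7 232.9] w top [323.2 179.4]
81 face top in s [327.5 223. ] base [327.6 232.4] w top [323.2 175.4]
26 mov top in s [348.4 233.5]
30 mov top in s [346.9 232.7]
34 mov top in s [345.3 232. ]
```

View pics/s3.png

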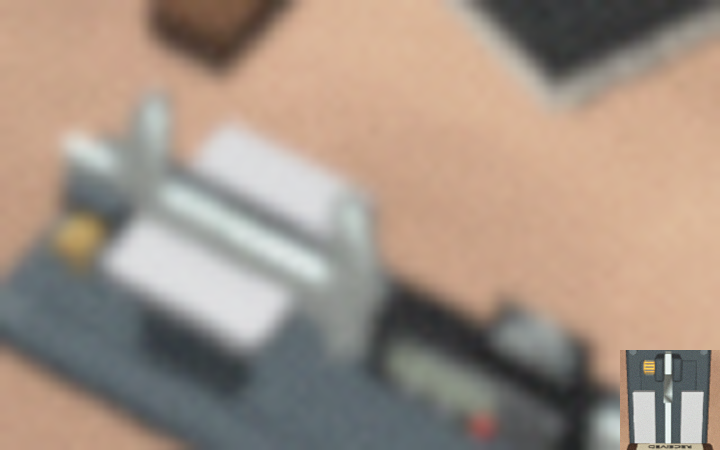

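The scene crop puts the fixed jaw top at scene (327,222.6), so its face is at stand y≈79 and rest_middle at y≈61. The moving jaw face is at about y≈29. Now I'll check where the stamp sits in the hand.

Run:
```python
from h import *
import pickle
d,s,o=pickle.load(open("w3.pkl","rb"))
T=R.from_rotvec(o["tool_rot"]);p=np.array(o["tool_pos"])
def px(x,y,z): return np.round(proj(d,p+T.apply([x/1000,y/1000,z/1000])),1)
for dx in(-4,-2,0,2):   # stamp centre offset along tool x ; bottom 34.5mm below tcp
    print(dx,"bot",px(dx+12,-24,34.5),px(dx+12,24,34.5),"top",px(dx+12,-24,16.5),px(dx+12,24,16.5))
I=d["image"]
for u in(285,292,345,364):print(u,[tuple(map(int,I[v,u])) for v in range(210,252,2)])
g=I[:,:,0].astype(int);print(g[232,272:292],g[232,360:380]);print(g[222,272:300],g[222,352:380])
```

```text
-4 bot [284.1 219.8] [364.9 219.8] top [280.1 233. ] [368.8 233. ]
-2 bot [283.9 216.6] [365.  216.7] top [280.  229.6] [369.  229.6]
0 bot [283.8 213.5] [365.2 213.5] top [279.8 226.2] [369.2 226.2]
2 bot [283.7 210.4] [365.3 210.4] top [279.6 222.8] [369.3 222.8]
285 [(69, 75, 78), (59, 69, 74), (69, 69, 75), (68, 75, 79), (68, 62, 56), (64, 49, 34), (79, 54, 44), (74, 48, 37), (86, 53, 37), (112, 78, 57), (102, 69, 48), (104, 70, 50), (111, 76, 54), (107, 74, 55), (107, 73, 55), (122, 80, 61), (123, 88, 66), (116, 78, 53), (115, 79, 57), (107, 73, 49), (113, 77, 52)]
292 [(213, 214, 213), (214, 212, 211), (209, 213, 212), (214, 215, 213), (135, 126, 115), (146, 130, 106), (176, 165, 134), (203, 196, 165), (102, 78, 62), (100, 66, 50), (103, 73, 54), (108, 75, 56), (99, 68, 49), (108, 74, 57), (101, 66, 46), (104, 69, 47), (113, 78, 53), (106, 67, 47), (140, 139, 141), (162, 164, 161), (160, 167, 161)]
345 [(215, 216, 212), (212, 211, 210), (208, 211, 207), (213, 214, 214), (181, 172, 163), (139, 132, 114), (89, 84, 73), (199, 187, 158), (99, 74, 58), (115, 77, 55), (111, 77, 51), 
[... 159 characters left out ...]
20), (197, 154, 124), (192, 152, 121), (195, 153, 124), (140, 111, 86), (64, 45, 37), (75, 52, 41), (72, 51, 36), (82, 54, 40), (112, 78, 55), (117, 80, 63), (107, 73, 51), (110, 76, 52), (117, 78, 58), (106, 75, 54), (104, 70, 52), (90, 58, 38), (85, 54, 42), (95, 63, 46), (100, 67, 47), (100, 69, 47)]
[194 192 188 190 188 194 194 174 132 104 105 110 107 104 110 104 112 108
 108 107] [111 103 114 112 107 117 110 108  99 147 197 200 191 189 191 191 191 186
 190 187]
[196 200 197 199 195 197 192 194 194 190 138  67  69  79  70  78  76  76
  69 110 176 205 203 200 197 198 204 204] [201 203 200 203 208 180  86  66  61  78  72  74  75  73  75 132 197 195
 195 192 194 194 189 189 188 185 190 190]
```

Run:
```python
from h import *
import pickle
d,s,o=pickle.load(open("w3.pkl","rb"))
T=R.from_rotvec(o["tool_rot"]);p=np.array(o["tool_pos"])
def px(x,y,z): return np.round(proj(d,p+T.apply([x/1000,y/1000,z/1000])),1)
I=cv2.imread("pics/w2.png")[:,:,::-1]
for u in(291,292,320,348):print(u,[int(I[v,u].sum()) for v in range(170,218)])
g=I[:,:,0].astype(int)
for v in(181,190,200,208):print(v,g[v,280:296],g[v,344:360])
# upright at tcp .1087, bottom .0007 => 108mm below tcp ; true tool-z tilt (.003,.002) ignored
for dx in(-2,0,2):print(dx,px(dx+12,-24,108),px(dx+12,24,108),px(dx+12,-24,90),px(dx-12,-24,90))
```

```text
291 [395, 396, 391, 410, 384, 414, 404, 398, 213, 114, 115, 131, 182, 196, 199, 190, 192, 202, 203, 199, 199, 210, 209, 223, 224, 221, 214, 196, 217, 203, 196, 214, 203, 201, 221, 219, 193, 202, 212, 200, 180, 200, 398, 405, 409, 407, 418, 404]
292 [395, 397, 403, 403, 404, 390, 410, 416, 203, 117, 134, 148, 171, 205, 186, 192, 190, 202, 207, 210, 193, 198, 202, 203, 214, 201, 209, 207, 212, 205, 216, 218, 204, 196, 200, 199, 201, 221, 203, 180, 181, 212, 415, 427, 402, 415, 410, 418]
320 [403, 398, 402, 398, 404, 398, 411, 411, 320, 151, 345, 321, 205, 187, 197, 200, 202, 197, 203, 200, 168, 130, 119, 128, 135, 135, 123, 102, 103, 119, 150, 147, 201, 175, 184, 191, 200, 214, 193, 190, 199, 194, 204, 178, 199, 217, 208, 218]
348 [424, 419, 430, 413, 415, 410, 416, 425, 277, 156, 127, 117, 165, 218, 227, 211, 209, 212, 216, 202, 199, 190, 195, 188, 175, 184, 176, 191, 206, 184, 207, 205, 200, 195, 191, 204, 203, 196, 197, 200, 152, 220, 406, 421, 429, 422, 424, 422]
181 [161 167 164 160 164 168 172 162 120  61  54  63  67  62  62  96] [ 74  64  72  61  61  74 122 182 181 181 181 174 174 177 176 174]
190 [172 169 173 170 173 173 177 153  80  90  96  93  92  93  89  97] [ 91  84  92  99  95  99 107 145 185 175 175 176 172 176 175 176]
200 [167 174 171 175 169 175 171 162 103  98  95  96 102 100  95  99] [ 87  89  92  90  94  82 107 162 179 178 175 180 178 179 176 176]
208 [170 177 177 171 176 168 173 162 119  79  91  99  99 101 100  99] [ 95  96  97  97  92  91 129 182 182 180 182 177 177 175 181 180]
-2 [294.7 181.4] [354.2 181.4] [292.7 188.1] [293.7 217.5]
0 [294.7 179. ] [354.3 179. ] [292.6 185.6] [293.6 215.1]
2 [294.6 176.6] [354.4 176.6] [292.5 183.1] [293.5 212.7]
```

The stamp is centred and upright in the hand. Next is computing the placing target.

```bash
cat >> h.py <<'E'
A=np.radians(15.5);EX=np.array([np.cos(A),np.sin(A)]);EY=np.array([-np.sin(A),np.cos(A)]);C=np.array([.5833,.1045])
def st(p): return np.round(np.r_[(p[:2]-C)@EX*1000,(p[:2]-C)@EY*1000+57,p[2]*1000],2)
def W(x,y,z): return np.r_[C+EX*x/1000+EY*(y-57)/1000,z/1000]
E
python3 -c "
from h import *
off(W(0,61.5,87),A)"
```

```text
off [ 3.  -0.9 74.7] rot [-0.    -0.002  0.   ] toolyaw 15.51 tcp [0.5838 0.1061 0.1617]
```

```bash
python3 -m handwheel '[{"gripper":1,"offset":[3,-1,10],"rotation":[0,-0.002,0]},{"gripper":1,"offset":[3,-1,30],"rotation":[0,-0.002,0]},{"gripper":1,"offset":[3,-1,50],"rotation":[0,-0.002,0]},{"gripper":1,"offset":[3,-1,65],"rotation":[0,-0.002,0]},{"gripper":1,"offset":[3,-1,72],"rotation":[0,-0.002,0]},{"gripper":1,"offset":[3,-1,74],"rotation":[0,-0.002,0]},{"gripper":1,"offset":[3,-1,74],"rotation":[0,-0.002,0]},{"gripper":1,"offset":[3,-1,74],"rotation":[0,-0.002,0]}]'
python3 -c "
from h import *
o=ctrl.get_obs();print(st(o['tool_pos']),o['contact_force'])
off(W(0,61.5,83),A)"
```

```text
t: 6.7
tool_pos: [0.5832, 0.1081, 0.0894]
tool_rot: [1.902, 2.497, 0.002]
contact_force: [0.9, 0.0, 0.1]
opening: 0.0202
grip_force: 39.2
[ 0.86 60.45 89.44] [0.8613063  0.02449864 0.12206012]
off [ 1.1 -0.9  6.4] rot [ 0.003  0.001 -0.002] toolyaw 15.41 tcp [0.5832 0.1081 0.0894]
```

```bash
python3 -m handwheel '[{"gripper":1,"offset":[1,-0.5,1],"rotation":[0,0,0]},{"gripper":1,"offset":[1,-0.5,2],"rotation":[0,0,0]},{"gripper":1,"offset":[1,-0.5,3],"rotation":[0,0,0]},{"gripper":1,"offset":[1,-0.5,3.5],"rotation":[0,0,0]},{"gripper":1,"offset":[1,-0.5,4],"rotation":[0,0,0]},{"gripper":1,"offset":[1,-0.5,4],"rotation":[0,0,0]},{"gripper":1,"offset":[1,-0.5,4],"rotation":[0,0,0]},{"gripper":1,"offset":[1,-0.5,4],"rotation":[0,0,0]}]'
```

```text
t: 7.7
tool_pos: [0.5818, 0.1089, 0.0845]
tool_rot: [1.903, 2.498, 0.001]
contact_force: [-0.0, -0.3, 0.0]
opening: 0.0204
grip_force: 39.2
```

```bash
python3 -m handwheel '[{"gripper":1,"offset":[0,0,0.3],"rotation":[0,0,0]},{"gripper":1,"offset":[0,0,0.6],"rotation":[0,0,0]},{"gripper":1,"offset":[0,0,0.9],"rotation":[0,0,0]},{"gripper":1,"offset":[0,0,1],"rotation":[0,0,0]},{"gripper":1,"offset":[0,0,1],"rotation":[0,0,0]},{"gripper":1,"offset":[0,0,1],"rotation":[0,0,0]},{"gripper":1,"offset":[0,0,1],"rotation":[0,0,0]},{"gripper":1,"offset":[0,0,1],"rotation":[0,0,0]}]'
python3 -c "
from h import *
o=ctrl.get_obs();print(st(o['tool_pos']),o['contact_force'])"
```

```text
t: 8.7
tool_pos: [0.5818, 0.1089, 0.0835]
tool_rot: [1.903, 2.498, 0.0]
contact_force: [0.0, 0.4, -1.0]
opening: 0.0205
grip_force: 39.2
[-0.27 61.6  83.53] [ 0.04475877  0.42416081 -0.96996838]
```

Still no clear contact, so I'll keep creeping.

```bash
python3 -m handwheel '[{"gripper":1,"offset":[0,0,0.3],"rotation":[0,0,0]},{"gripper":1,"offset":[0,0,0.6],"rotation":[0,0,0]},{"gripper":1,"offset":[0,0,0.9],"rotation":[0,0,0]},{"gripper":1,"offset":[0,0,1],"rotation":[0,0,0]},{"gripper":1,"offset":[0,0,1],"rotation":[0,0,0]},{"gripper":1,"offset":[0,0,1],"rotation":[0,0,0]},{"gripper":1,"offset":[0,0,1],"rotation":[0,0,0]},{"gripper":1,"offset":[0,0,1],"rotation":[0,0,0]}]'
```

```text
t: 9.7
tool_pos: [0.5821, 0.1088, 0.0831]
tool_rot: [1.902, 2.498, 0.001]
contact_force: [-1.6, -1.8, 6.1]
opening: 0.0206
grip_force: 39.7
```

```bash
python3 -m handwheel '[{"gripper":1,"offset":[0,0,0.2],"rotation":[0,0,0]},{"gripper":1,"offset":[0,0,0.4],"rotation":[0,0,0]},{"gripper":1,"offset":[0,0,0.5],"rotation":[0,0,0]},{"gripper":1,"offset":[0,0,0.5],"rotation":[0,0,0]},{"gripper":1,"offset":[0,0,0.5],"rotation":[0,0,0]},{"gripper":1,"offset":[0,0,0.5],"rotation":[0,0,0]},{"gripper":1,"offset":[0,0,0.5],"rotation":[0,0,0]},{"gripper":1,"offset":[0,0,0.5],"rotation":[0,0,0]}]'
python3 -c "
from h import *
d=ctrl.get_image('wrist')
cv2.imwrite('pics/w4.png',d['image'][:,:,::-1])
o=ctrl.get_obs();print(st(o['tool_pos']),o['contact_force'])"
```

```text
t: 10.7
tool_pos: [0.5822, 0.1088, 0.0831]
tool_rot: [1.902, 2.498, 0.001]
contact_force: [-2.9, -1.5, 7.4]
opening: 0.0204
grip_force: 39.9
[3.000e-02 6.145e+01 8.307e+01] [-1.89694785 -1.5156797   6.96417331]
```

Contact is at TCP z=83.1 mm and the stamp is seated on the rests. I'll let go and lift.

```bash
python3 -m handwheel '[{"gripper":1,"offset":[0,0,-0.5],"rotation":[0,0,0]},{"gripper":0.4,"offset":[0,0,-0.5],"rotation":[0,0,0]},{"gripper":0,"offset":[0,0,-0.5],"rotation":[0,0,0]},{"gripper":-0.3,"offset":[0,0,-0.5],"rotation":[0,0,0]},{"gripper":-0.3,"offset":[0,0,-0.5],"rotation":[0,0,0]},{"gripper":-0.3,"offset":[0,0,-15],"rotation":[0,0,0]},{"gripper":-0.3,"offset":[0,0,-50],"rotation":[0,0,0]},{"gripper":-0.3,"offset":[0,0,-95],"rotation":[0,0,0]}]'
python3 -m handwheel '[{"gripper":0,"offset":[40,0,-20],"rotation":[0,0,0]},{"gripper":1,"offset":[60,0,-20],"rotation":[0,0,0]},{"gripper":1,"offset":[60,0,-20],"rotation":[0,0,0]},{"gripper":1,"offset":[60,0,-20],"rotation":[0,0,0]},{"gripper":1,"offset":[60,0,-20],"rotation":[0,0,0]},{"gripper":1,"offset":[60,0,-20],"rotation":[0,0,0]},{"gripper":1,"offset":[60,0,-20],"rotation":[0,0,0]},{"gripper":1,"offset":[60,0,-20],"rotation":[0,0,0]}]'
python3 - <<'E'
from h import *
import pickle
d=ctrl.get_image('wrist');s=ctrl.get_image("scene");o=ctrl.get_obs();print(st(o['tool_pos']),o['contact_force'],o["opening"])
pickle.dump((d,s,o),open("w5.pkl","wb"))
a=d["image"][:,120:500];b=cv2.resize(s["image"][195:275,300:400],None,fx=4.2,fy=4.2,interpolation=2)
c=np.zeros((400,800,3),np.uint8);c[:,:380]=a;c[:336,380:]=b
cv2.imwrite("pics/w5.png",c[:,:,::-1])
E
```

```text
t: 11.75
tool_pos: [0.5811, 0.1089, 0.1779]
tool_rot: [1.904, 2.499, -0.001]
contact_force: [1.1, -0.2, 0.3]
opening: 0.0556
grip_force: 0.0
t: 12.75
tool_pos: [0.5658, 0.1666, 0.197]
tool_rot: [1.903, 2.498, 0.0]
contact_force: [0.8, 0.3, 0.6]
opening: -0.0002
grip_force: 0.0
[ -0.23 121.62 197.04] [-0.29174102 -0.31467358  0.04745544] 3.345673652439958e-05
```

View pics/w5.png

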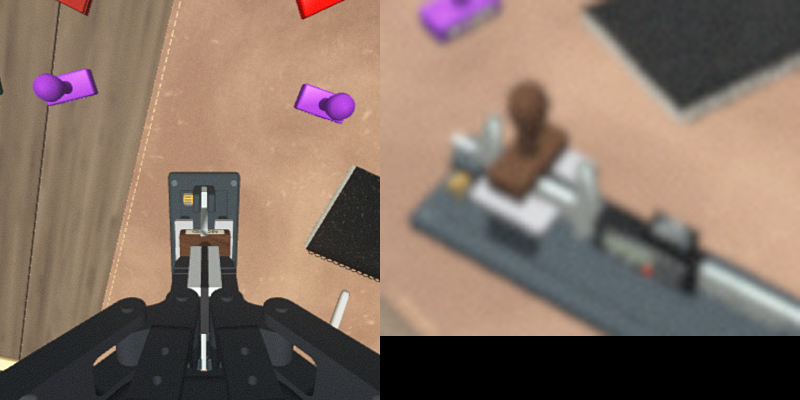

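The stamp stands upright and square between the jaws, at crop (528,140). The wheel is at scene (369.5,249). Now I'll locate it from two views.

Run:
```python
from h import *
import pickle
d,s,o=pickle.load(open("w5.pkl","rb"));t=pickle.load(open("t1.pkl","rb"))
print("s",st(onz(s,(369.5,247.5),.066)),"t",st(onz(t,(402.5,204),.066)))
# t0 pixels around wheel along stand axis
I=cv2.imread("pics/top0.png")[:,:,::-1].astype(int).sum(2)
print("yaxis profile t0 (z=.066)");print([(y,int(I[tuple(np.round(proj(t,W(0,y,66))).astype(int)[::-1])])) for y in range(-50,40,3)])
J=s["image"].astype(int).sum(2)
print([(y,int(J[tuple(np.round(proj(s,W(0,y,66))).astype(int)[::-1])])) for y in range(-50,40,3)])
off(W(0,-27,130),A)
```

```text
s [  2.93 -26.15  66.  ] t [ -0.12 -29.13  66.  ]
yaxis profile t0 (z=.066)
[(-50, 763), (-47, 765), (-44, 489), (-41, 34), (-38, 21), (-35, 261), (-32, 355), (-29, 414), (-26, 671), (-23, 530), (-20, 528), (-17, 386), (-14, 240), (-11, 144), (-8, 82), (-5, 104), (-2, 100), (1, 98), (4, 108), (7, 102), (10, 109), (13, 104), (16, 38), (19, 192), (22, 691), (25, 396), (28, 383), (31, 498), (34, 699), (37, 765)]
[(-50, 507), (-47, 440), (-44, 399), (-41, 287), (-38, 221), (-35, 367), (-32, 406), (-29, 451), (-26, 449), (-23, 417), (-20, 309), (-17, 289), (-14, 380), (-11, 469), (-8, 453), (-5, 447), (-2, 472), (1, 447), (4, 471), (7, 445), (10, 438), (13, 462), (16, 435), (19, 456), (22, 486), (25, 529), (28, 497), (31, 520), (34, 607), (37, 605)]
off [-148.6    0.4   67.2] rot [ 0.001  0.001 -0.002] toolyaw 15.41 tcp [0.5658 0.1667 0.197 ]
```

```bash
python3 -m handwheel '[{"gripper":1,"offset":[-50,0,0],"rotation":[0,0,0]},{"gripper":1,"offset":[-105,0.5,0],"rotation":[0,0,0]},{"gripper":1,"offset":[-145,0.5,10],"rotation":[0,0,0]},{"gripper":1,"offset":[-155.5,0.5,50],"rotation":[0,0,0]},{"gripper":1,"offset":[-155.5,0.5,90],"rotation":[0,0,0]},{"gripper":1,"offset":[-155.5,0.5,112],"rotation":[0,0,0]},{"gripper":1,"offset":[-155.5,0.5,117],"rotation":[0,0,0]},{"gripper":1,"offset":[-155.5,0.5,117],"rotation":[0,0,0]}]'
python3 - <<'E'
from h import *
o=ctrl.get_obs();print(st(o['tool_pos']),o['contact_force'])
off(W(0,-34,70),A)
E
```

```text
t: 13.85
tool_pos: [0.6081, 0.017, 0.0807]
tool_rot: [1.902, 2.498, 0.001]
contact_force: [-0.0, 0.3, 0.3]
opening: 0.0003
grip_force: 0.0
[  0.48 -33.96  80.65] [-0.01965781  0.28168546  0.34593151]
off [-0.  -0.5 10.7] rot [ 0.002  0.001 -0.001] toolyaw 15.42 tcp [0.6081 0.017  0.0807]
```

```bash
python3 -m handwheel '[{"gripper":1,"offset":[0,-0.5,3],"rotation":[0,0,0]},{"gripper":1,"offset":[0,-0.5,6],"rotation":[0,0,0]},{"gripper":1,"offset":[0,-0.5,8],"rotation":[0,0,0]},{"gripper":1,"offset":[0,-0.5,9],"rotation":[0,0,0]},{"gripper":1,"offset":[0,-0.5,9.5],"rotation":[0,0,0]},{"gripper":1,"offset":[0,-0.5,10],"rotation":[0,0,0]},{"gripper":1,"offset":[0,-0.5,10.5],"rotation":[0,0,0]},{"gripper":1,"offset":[0,-0.5,10.5],"rotation":[0,0,0]}]'
```

```text
t: 14.85
tool_pos: [0.6076, 0.0167, 0.0713]
tool_rot: [1.902, 2.498, 0.0]
contact_force: [-3.3, 1.0, 8.3]
opening: -0.0001
grip_force: 4.4
```

```bash
python3 -m handwheel '[{"gripper":1,"offset":[0,0,0.3],"rotation":[0,0,0]},{"gripper":1,"offset":[0,0,0.6],"rotation":[0,0,0]},{"gripper":1,"offset":[0,0,0.9],"rotation":[0,0,0]},{"gripper":1,"offset":[0,0,1.2],"rotation":[0,0,0]},{"gripper":1,"offset":[0,0,1.4],"rotation":[0,0,0]},{"gripper":1,"offset":[0,0,1.4],"rotation":[0,0,0]},{"gripper":1,"offset":[0,0,1.4],"rotation":[0,0,0]},{"gripper":1,"offset":[0,0,1.4],"rotation":[0,0,0]}]'
python3 -c "
from h import *
o=ctrl.get_obs();print(st(o['tool_pos']),o['contact_force'])"
```

```text
t: 15.85
tool_pos: [0.6078, 0.0166, 0.0711]
tool_rot: [1.902, 2.498, 0.0]
contact_force: [-5.9, -0.7, 13.3]
opening: -0.0001
grip_force: 7.0
[  0.14 -34.22  71.12] [-5.94779485 -0.69751056 13.28530619]
```

Contact with the wheel is at TCP z≈71.2, so the pad is about 3 mm thick. I'll ease the press and make the first stroke.

```bash
python3 -m handwheel '[{"gripper":1,"offset":[0,-0.8,-1.2],"rotation":[0,0,0]},{"gripper":1,"offset":[0,-0.8,-1.2],"rotation":[0,0,0]},{"gripper":1,"offset":[1,-0.8,-1.2],"rotation":[0,0,0]},{"gripper":1,"offset":[2,-0.8,-1.2],"rotation":[0,0,0]},{"gripper":1,"offset":[3,-0.8,-1.2],"rotation":[0,0,0]},{"gripper":1,"offset":[4,-0.8,-1.2],"rotation":[0,0,0]},{"gripper":1,"offset":[4,-0.8,-1.2],"rotation":[0,0,0]},{"gripper":1,"offset":[4,-0.8,-1.2],"rotation":[0,0,0]}]'
cat > q.py <<'E'
from h import *
o=ctrl.get_obs();f=np.array(o['contact_force']);print("pos",st(o['tool_pos']),"F stand",np.round([f[:2]@EX,f[:2]@EY,f[2]],2),"t",o["t"])
E
python3 q.py
```

```text
t: 16.85
tool_pos: [0.6068, 0.0192, 0.0715]
tool_rot: [1.9, 2.495, 0.0]
contact_force: [-1.7, -3.3, 7.5]
opening: 0.0003
grip_force: 3.8
pos [ -0.13 -31.45  71.53] F stand [-2.56 -2.68  7.47] t 16.85
```

```bash
python3 -m handwheel '[{"gripper":1,"offset":[2,-0.4,0.2],"rotation":[0,0,0]},{"gripper":1,"offset":[4,-0.4,0.2],"rotation":[0,0,0]},{"gripper":1,"offset":[6,-0.4,0.2],"rotation":[0,0,0]},{"gripper":1,"offset":[8,-0.4,0.2],"rotation":[0,0,0]},{"gripper":1,"offset":[10,-0.4,0.2],"rotation":[0,0,0]},{"gripper":1,"offset":[12,-0.4,0.2],"rotation":[0,0,0]},{"gripper":1,"offset":[13,-0.4,0.2],"rotation":[0,0,0]},{"gripper":1,"offset":[13,-0.4,0.2],"rotation":[0,0,0]}]'
python3 - <<'E'
exec(open("q.py").read())
s=ctrl.get_image("scene");J=s["image"].astype(int).sum(2)
import pickle;a=pickle.load(open("w5.pkl","rb"))[1];J0=a["image"].astype(int).sum(2)
# red dot on cover moves with the slide
for im in(a,s):
    I=im["image"].astype(int);m=(I[:,:,0]-I[:,:,1:].max(2)>45);m[:235]=0;m[275:]=0;m[:,:340]=0;m[:,385:]=0
    v,u=np.nonzero(m);print(len(u),u.mean(),v.mean(),st(onz(im,(u.mean(),v.mean()),.048)))
E
```

```text
t: 17.85
tool_pos: [0.6033, 0.0318, 0.0715]
tool_rot: [1.9, 2.495, 0.001]
contact_force: [-1.2, -3.7, 7.9]
opening: 0.0001
grip_force: 3.8
pos [ -0.17 -18.44  71.51] F stand [-2.16 -3.27  7.9 ] t 17.85
1 363.0 259.0 [-19.07 -24.26  48.  ]
2 360.0 257.5 [-19.25 -16.86  48.  ]
```

The slide moved about 7.5 mm for 15.8 mm of fingertip travel, so there is no slip. I'll continue.

```bash
python3 -m handwheel '[{"gripper":1,"offset":[2,0,0],"rotation":[0,0,0]},{"gripper":1,"offset":[4,0,0],"rotation":[0,0,0]},{"gripper":1,"offset":[6,0,0],"rotation":[0,0,0]},{"gripper":1,"offset":[8,0,0],"rotation":[0,0,0]},{"gripper":1,"offset":[10,0,0],"rotation":[0,0,0]},{"gripper":1,"offset":[12,0,0],"rotation":[0,0,0]},{"gripper":1,"offset":[14,0,0],"rotation":[0,0,0]},{"gripper":1,"offset":[14,0,0],"rotation":[0,0,0]}]'
python3 q.py
```

```text
t: 18.9
tool_pos: [0.5995, 0.0454, 0.0714]
tool_rot: [1.9, 2.495, 0.002]
contact_force: [-1.3, -3.9, 6.4]
opening: 0.0001
grip_force: 3.8
pos [-0.13 -4.29 71.43] F stand [-2.29 -3.42  6.41] t 18.9
```

```bash
python3 -m handwheel '[{"gripper":1,"offset":[-1,0,-5],"rotation":[0,0,0]},{"gripper":1,"offset":[-8,-0.6,-6],"rotation":[0,0,0]},{"gripper":1,"offset":[-17,-0.6,-6],"rotation":[0,0,0]},{"gripper":1,"offset":[-17,-0.6,-6],"rotation":[0,0,0]},{"gripper":1,"offset":[-17,-0.6,-3],"rotation":[0,0,0]},{"gripper":1,"offset":[-17,-0.6,-1],"rotation":[0,0,0]},{"gripper":1,"offset":[-17,-0.6,0],"rotation":[0,0,0]},{"gripper":1,"offset":[-17,-0.6,0.6],"rotation":[0,0,0]}]'
python3 q.py
```

```text
t: 19.9
tool_pos: [0.6023, 0.0296, 0.071]
tool_rot: [1.902, 2.498, -0.0]
contact_force: [-5.2, -1.5, 13.5]
opening: -0.0001
grip_force: 6.6
pos [ -1.71 -20.24  70.97] F stand [-5.41 -0.1  13.47] t 19.9
```

```bash
python3 -m handwheel '[{"gripper":1,"offset":[0,-0.6,-0.7],"rotation":[0,0,0]},{"gripper":1,"offset":[1,-0.6,-0.7],"rotation":[0,0,0]},{"gripper":1,"offset":[2.5,-0.6,-0.7],"rotation":[0,0,0]},{"gripper":1,"offset":[4,-0.6,-0.7],"rotation":[0,0,0]},{"gripper":1,"offset":[5.5,-0.6,-0.7],"rotation":[0,0,0]},{"gripper":1,"offset":[7,-0.6,-0.7],"rotation":[0,0,0]},{"gripper":1,"offset":[8,-0.6,-0.7],"rotation":[0,0,0]},{"gripper":1,"offset":[8,-0.6,-0.7],"rotation":[0,0,0]}]'
python3 q.py
```

```text
t: 20.9
tool_pos: [0.6002, 0.0364, 0.0715]
tool_rot: [1.9, 2.496, -0.001]
contact_force: [-2.9, -3.1, 8.2]
opening: 0.0
grip_force: 4.4
pos [ -1.94 -13.13  71.47] F stand [-3.65 -2.22  8.22] t 20.9
```

```bash
python3 -m handwheel '[{"gripper":1,"offset":[0.8,-0.6,0],"rotation":[0,0,0]},{"gripper":1,"offset":[1.6,-0.6,0],"rotation":[0,0,0]},{"gripper":1,"offset":[2.4,-0.6,0],"rotation":[0,0,0]},{"gripper":1,"offset":[3.2,-0.6,0],"rotation":[0,0,0]},{"gripper":1,"offset":[4,-0.6,0],"rotation":[0,0,0]},{"gripper":1,"offset":[4.6,-0.6,0],"rotation":[0,0,0]},{"gripper":1,"offset":[5,-0.6,0],"rotation":[0,0,0]},{"gripper":1,"offset":[5,-0.6,0],"rotation":[0,0,0]}]'
python3 - <<'E'
exec(open("q.py").read())
s=ctrl.get_image("scene");d=ctrl.get_image("wrist")
b=cv2.resize(s["image"][205:265,310:390],None,fx=5,fy=5,interpolation=2);a=cv2.resize(d["image"][120:300,220:420],None,fx=1.6,fy=1.6)
c=np.zeros((300,720,3),np.uint8);c[:300,:400]=b;c[:288,400:]=a
cv2.imwrite("pics/w6.png",c[:,:,::-1])
E
```

```text
t: 21.9
tool_pos: [0.5988, 0.0411, 0.0715]
tool_rot: [1.9, 2.495, 0.001]
contact_force: [-1.4, -3.9, 7.6]
opening: -0.0001
grip_force: 3.8
pos [-2.02 -8.25 71.52] F stand [-2.41 -3.34  7.57] t 21.9
```

View pics/w6.png

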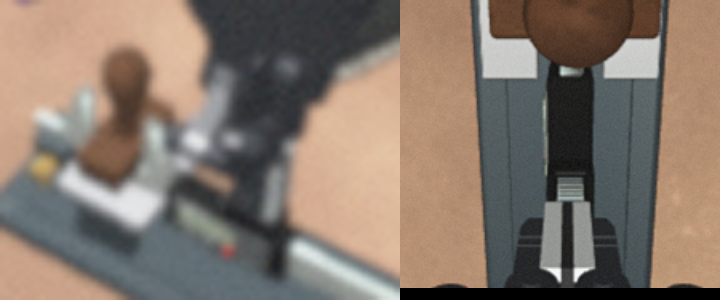

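The wrist crop shows the fingertip still behind the wheel's crown at (570,187), so there is stroke left. The scene crop shows the moving jaw near the block, so from here I'll creep.

```bash
python3 -m handwheel '[{"gripper":1,"offset":[0.4,-0.3,0],"rotation":[0,0,0]},{"gripper":1,"offset":[0.8,-0.3,0],"rotation":[0,0,0]},{"gripper":1,"offset":[1.2,-0.3,0],"rotation":[0,0,0]},{"gripper":1,"offset":[1.6,-0.3,0],"rotation":[0,0,0]},{"gripper":1,"offset":[2,-0.3,0],"rotation":[0,0,0]},{"gripper":1,"offset":[2.4,-0.3,0],"rotation":[0,0,0]},{"gripper":1,"offset":[2.8,-0.3,0],"rotation":[0,0,0]},{"gripper":1,"offset":[2.8,-0.3,0],"rotation":[0,0,0]}]'
python3 q.py
```

```text
t: 23.0
tool_pos: [0.598, 0.0438, 0.0715]
tool_rot: [1.899, 2.495, 0.002]
contact_force: [-0.6, -3.0, 6.7]
opening: 0.0002
grip_force: 3.5
pos [-2.08 -5.46 71.52] F stand [-1.4  -2.72  6.75] t 23.0
```

```bash
python3 -m handwheel '[{"gripper":1,"offset":[0.3,0,0],"rotation":[0,0,0]},{"gripper":1,"offset":[0.6,0,0],"rotation":[0,0,0]},{"gripper":1,"offset":[0.9,0,0],"rotation":[0,0,0]},{"gripper":1,"offset":[1.2,0,0],"rotation":[0,0,0]},{"gripper":1,"offset":[1.2,0,0],"rotation":[0,0,0]},{"gripper":1,"offset":[1.2,0,0],"rotation":[0,0,0]},{"gripper":1,"offset":[1.2,0,0],"rotation":[0,0,0]},{"gripper":1,"offset":[1.2,0,0],"rotation":[0,0,0]}]'
python3 q.py
```

```text
t: 24.0
tool_pos: [0.5977, 0.0449, 0.0715]
tool_rot: [1.9, 2.495, 0.002]
contact_force: [-0.7, -2.8, 6.5]
opening: 0.0002
grip_force: 3.5
pos [-2.09 -4.26 71.5 ] F stand [-1.37 -2.51  6.53] t 24.0
```

```bash
python3 -m handwheel '[{"gripper":1,"offset":[0.2,0,0.3],"rotation":[0,0,0]},{"gripper":1,"offset":[0.4,0,0.3],"rotation":[0,0,0]},{"gripper":1,"offset":[0.6,0,0.3],"rotation":[0,0,0]},{"gripper":1,"offset":[0.8,0,0.3],"rotation":[0,0,0]},{"gripper":1,"offset":[0.9,0,0.3],"rotation":[0,0,0]},{"gripper":1,"offset":[0.9,0,0.3],"rotation":[0,0,0]},{"gripper":1,"offset":[0.9,0,0.3],"rotation":[0,0,0]},{"gripper":1,"offset":[0.9,0,0.3],"rotation":[0,0,0]}]' >/dev/null; python3 q.py
```

```text
pos [-2.05 -3.5  71.47] F stand [-1.9  -3.16  7.3 ] t 25.0
```

```bash
python3 -m handwheel '[{"gripper":1,"offset":[0.2,0,0],"rotation":[0,0,0]},{"gripper":1,"offset":[0.4,0,0],"rotation":[0,0,0]},{"gripper":1,"offset":[0.6,0,0],"rotation":[0,0,0]},{"gripper":1,"offset":[0.7,0,0],"rotation":[0,0,0]},{"gripper":1,"offset":[0.7,0,0],"rotation":[0,0,0]},{"gripper":1,"offset":[0.7,0,0],"rotation":[0,0,0]},{"gripper":1,"offset":[0.7,0,0],"rotation":[0,0,0]},{"gripper":1,"offset":[0.7,0,0],"rotation":[0,0,0]}]' >/dev/null; python3 q.py
```

```text
pos [-2.03 -2.77 71.46] F stand [-1.38 -3.    8.17] t 26.0
```

```bash
python3 -m handwheel '[{"gripper":1,"offset":[0.2,0,0],"rotation":[0,0,0]},{"gripper":1,"offset":[0.4,0,0],"rotation":[0,0,0]},{"gripper":1,"offset":[0.6,0,0],"rotation":[0,0,0]},{"gripper":1,"offset":[0.8,0,0],"rotation":[0,0,0]},{"gripper":1,"offset":[0.8,0,0],"rotation":[0,0,0]},{"gripper":1,"offset":[0.8,0,0],"rotation":[0,0,0]},{"gripper":1,"offset":[0.8,0,0],"rotation":[0,0,0]},{"gripper":1,"offset":[0.8,0,0],"rotation":[0,0,0]}]' >/dev/null; python3 q.py
```

```text
pos [-2.04 -1.95 71.46] F stand [-1.68 -3.65  8.36] t 27.0
```

```bash
python3 -m handwheel '[{"gripper":1,"offset":[0.2,0,0],"rotation":[0,0,0]},{"gripper":1,"offset":[0.4,0,0],"rotation":[0,0,0]},{"gripper":1,"offset":[0.6,0,0],"rotation":[0,0,0]},{"gripper":1,"offset":[0.7,0,0],"rotation":[0,0,0]},{"gripper":1,"offset":[0.7,0,0],"rotation":[0,0,0]},{"gripper":1,"offset":[0.7,0,0],"rotation":[0,0,0]},{"gripper":1,"offset":[0.7,0,0],"rotation":[0,0,0]},{"gripper":1,"offset":[0.7,0,0],"rotation":[0,0,0]}]' >/dev/null; python3 q.py
```

```text
pos [-2.03 -1.27 71.47] F stand [-1.3 -4.   8.1] t 28.0
```

```bash
cat > q.py <<'E'
from h import *
P=[];F=[]
for i in range(5):
    ctrl.get_image("top");o=ctrl.get_obs();f=np.array(o['contact_force']);P.append(st(o['tool_pos']));F.append([f[:2]@EX,f[:2]@EY,f[2]])
print("pos",np.mean(P,0).round(2),"F stand",np.mean(F,0).round(2),"sd",np.std(F,0).round(2),"t",o["t"])
E
python3 -m handwheel '[{"gripper":1,"offset":[0.1,0,0],"rotation":[0,0,0]},{"gripper":1,"offset":[0.2,0,0],"rotation":[0,0,0]},{"gripper":1,"offset":[0.3,0,0],"rotation":[0,0,0]},{"gripper":1,"offset":[0.4,0,0],"rotation":[0,0,0]},{"gripper":1,"offset":[0.4,0,0],"rotation":[0,0,0]},{"gripper":1,"offset":[0.4,0,0],"rotation":[0,0,0]},{"gripper":1,"offset":[0.4,0,0],"rotation":[0,0,0]},{"gripper":1,"offset":[0.4,0,0],"rotation":[0,0,0]}]' >/dev/null; python3 q.py
```

```text
pos [-2.03 -0.88 71.46] F stand [-1.3  -3.07  8.22] sd [0.55 0.34 0.41] t 29.25
```

Still free: 3.07 N mean and full tip motion. Continuing.

```bash
python3 -m handwheel '[{"gripper":1,"offset":[0.2,0,0],"rotation":[0,0,0]},{"gripper":1,"offset":[0.4,0,0],"rotation":[0,0,0]},{"gripper":1,"offset":[0.6,0,0],"rotation":[0,0,0]},{"gripper":1,"offset":[0.8,0,0],"rotation":[0,0,0]},{"gripper":1,"offset":[0.8,0,0],"rotation":[0,0,0]},{"gripper":1,"offset":[0.8,0,0],"rotation":[0,0,0]},{"gripper":1,"offset":[0.8,0,0],"rotation":[0,0,0]},{"gripper":1,"offset":[0.8,0,0],"rotation":[0,0,0]}]' >/dev/null; python3 q.py
```

```text
pos [-2.040e+00 -6.000e-02  7.146e+01] F stand [-1.4  -3.59  8.09] sd [0.35 0.24 0.45] t 30.5
```

```bash
python3 -m handwheel '[{"gripper":1,"offset":[0.2,0,0],"rotation":[0,0,0]},{"gripper":1,"offset":[0.4,0,0],"rotation":[0,0,0]},{"gripper":1,"offset":[0.6,0,0],"rotation":[0,0,0]},{"gripper":1,"offset":[0.8,0,0],"rotation":[0,0,0]},{"gripper":1,"offset":[0.8,0,0],"rotation":[0,0,0]},{"gripper":1,"offset":[0.8,0,0],"rotation":[0,0,0]},{"gripper":1,"offset":[0.8,0,0],"rotation":[0,0,0]},{"gripper":1,"offset":[0.8,0,0],"rotation":[0,0,0]}]' >/dev/null; python3 q.py
```

```text
pos [-2.04  0.73 71.45] F stand [-1.34 -3.56  8.31] sd [0.91 0.4  0.34] t 31.75
```

```bash
python3 -m handwheel '[{"gripper":1,"offset":[0.2,0,0],"rotation":[0,0,0]},{"gripper":1,"offset":[0.4,0,0],"rotation":[0,0,0]},{"gripper":1,"offset":[0.6,0,0],"rotation":[0,0,0]},{"gripper":1,"offset":[0.8,0,0],"rotation":[0,0,0]},{"gripper":1,"offset":[0.8,0,0],"rotation":[0,0,0]},{"gripper":1,"offset":[0.8,0,0],"rotation":[0,0,0]},{"gripper":1,"offset":[0.8,0,0],"rotation":[0,0,0]},{"gripper":1,"offset":[0.8,0,0],"rotation":[0,0,0]}]' >/dev/null
python3 - <<'E'
exec(open("q.py").read())
s=ctrl.get_image("scene");d=ctrl.get_image("wrist")
b=cv2.resize(s["image"][205:265,310:390],None,fx=5,fy=5,interpolation=2);a=cv2.resize(d["image"][120:300,220:420],None,fx=1.6,fy=1.6)
c=np.zeros((300,720,3),np.uint8);c[:300,:400]=b;c[:288,400:]=a
cv2.imwrite("pics/w7.png",c[:,:,::-1])
E
```

```text
pos [-2.03  1.53 71.47] F stand [-1.97 -2.81  8.18] sd [0.48 0.55 0.3 ] t 33.0
```

View pics/w7.png

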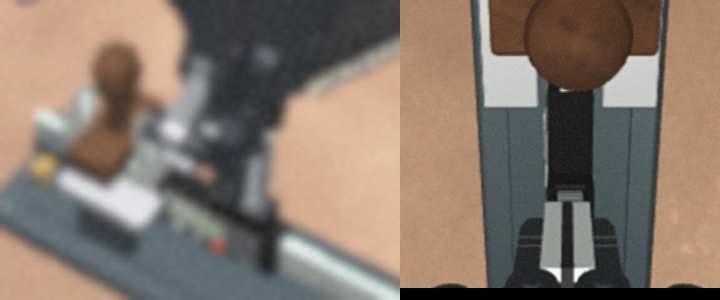

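The stamp has been pushed squarely about 4–5 mm towards the fixed jaw, and knob and block edge are level in the wrist crop at (490–660,54). Contact is near, so I'll use smaller steps.

```bash
python3 -m handwheel '[{"gripper":1,"offset":[0.2,0,0.1],"rotation":[0,0,0]},{"gripper":1,"offset":[0.4,0,0.2],"rotation":[0,0,0]},{"gripper":1,"offset":[0.6,0,0.2],"rotation":[0,0,0]},{"gripper":1,"offset":[0.6,0,0.2],"rotation":[0,0,0]},{"gripper":1,"offset":[0.6,0,0.2],"rotation":[0,0,0]},{"gripper":1,"offset":[0.6,0,0.2],"rotation":[0,0,0]},{"gripper":1,"offset":[0.6,0,0.2],"rotation":[0,0,0]},{"gripper":1,"offset":[0.6,0,0.2],"rotation":[0,0,0]}]' >/dev/null; python3 q.py
```

```text
pos [-2.01  2.08 71.42] F stand [-2.12 -3.1   9.08] sd [0.36 0.39 0.57] t 34.35
```

```bash
python3 -m handwheel '[{"gripper":1,"offset":[0.2,0,0],"rotation":[0,0,0]},{"gripper":1,"offset":[0.4,0,0],"rotation":[0,0,0]},{"gripper":1,"offset":[0.6,0,0],"rotation":[0,0,0]},{"gripper":1,"offset":[0.7,0,0],"rotation":[0,0,0]},{"gripper":1,"offset":[0.7,0,0],"rotation":[0,0,0]},{"gripper":1,"offset":[0.7,0,0],"rotation":[0,0,0]},{"gripper":1,"offset":[0.7,0,0],"rotation":[0,0,0]},{"gripper":1,"offset":[0.7,0,0],"rotation":[0,0,0]}]' >/dev/null; python3 q.py
```

```text
pos [-2.    2.76 71.42] F stand [-1.84 -3.37  9.23] sd [0.42 0.24 0.54] t 35.6
```

```bash
python3 -m handwheel '[{"gripper":1,"offset":[0.2,0,0],"rotation":[0,0,0]},{"gripper":1,"offset":[0.4,0,0],"rotation":[0,0,0]},{"gripper":1,"offset":[0.6,0,0],"rotation":[0,0,0]},{"gripper":1,"offset":[0.7,0,0],"rotation":[0,0,0]},{"gripper":1,"offset":[0.7,0,0],"rotation":[0,0,0]},{"gripper":1,"offset":[0.7,0,0],"rotation":[0,0,0]},{"gripper":1,"offset":[0.7,0,0],"rotation":[0,0,0]},{"gripper":1,"offset":[0.7,0,0],"rotation":[0,0,0]}]' >/dev/null; python3 q.py
```

```text
pos [-1.99  3.46 71.44] F stand [-1.89 -3.    8.85] sd [0.13 0.22 0.49] t 36.85
```

```bash
python3 -m handwheel '[{"gripper":1,"offset":[0.2,0,0],"rotation":[0,0,0]},{"gripper":1,"offset":[0.4,0,0],"rotation":[0,0,0]},{"gripper":1,"offset":[0.6,0,0],"rotation":[0,0,0]},{"gripper":1,"offset":[0.8,0,0],"rotation":[0,0,0]},{"gripper":1,"offset":[0.8,0,0],"rotation":[0,0,0]},{"gripper":1,"offset":[0.8,0,0],"rotation":[0,0,0]},{"gripper":1,"offset":[0.8,0,0],"rotation":[0,0,0]},{"gripper":1,"offset":[0.8,0,0],"rotation":[0,0,0]}]' >/dev/null; python3 q.py
```

```text
pos [-2.    3.81 71.43] F stand [-1.69 -4.94  8.58] sd [0.42 0.66 0.36] t 38.1
```

The jaws are on: tip motion stalled (0.35 of 0.8 mm) and tangential force rose from 3.1 to 4.9 N, so about 3.6 N at the jaws. I'll lift straight off.

```bash
python3 -m handwheel '[{"gripper":1,"offset":[0,0,0],"rotation":[0,0,0]},{"gripper":1,"offset":[0,0,-3],"rotation":[0,0,0]},{"gripper":1,"offset":[0,0,-10],"rotation":[0,0,0]},{"gripper":1,"offset":[0,0,-40],"rotation":[0,0,0]},{"gripper":1,"offset":[0,0,-80],"rotation":[0,0,0]},{"gripper":1,"offset":[0,0,-120],"rotation":[0,0,0]},{"gripper":1,"offset":[-30,0,-140],"rotation":[0,0,0]},{"gripper":1,"offset":[-60,0,-140],"rotation":[0,0,0]}]'
python3 - <<'E'
exec(open("q.py").read())
s=ctrl.get_image("scene");d=ctrl.get_image("wrist")
b=cv2.resize(s["image"][205:265,310:390],None,fx=5,fy=5,interpolation=2);a=d["image"][0:300,180:500]
c=np.zeros((300,720,3),np.uint8);c[:300,:400]=b;c[:300,400:]=a
cv2.imwrite("pics/w8.png",c[:,:,::-1])
E
```

```text
t: 39.1
tool_pos: [0.6105, -0.0037, 0.2118]
tool_rot: [1.899, 2.497, 0.004]
contact_force: [0.2, -0.1, 0.2]
opening: -0.0001
grip_force: 0.0
pos [ -4.01 -55.08 208.86] F stand [-0.23 -0.44 -0.55] sd [0.55 1.11 0.66] t 39.35
```

View pics/w8.png

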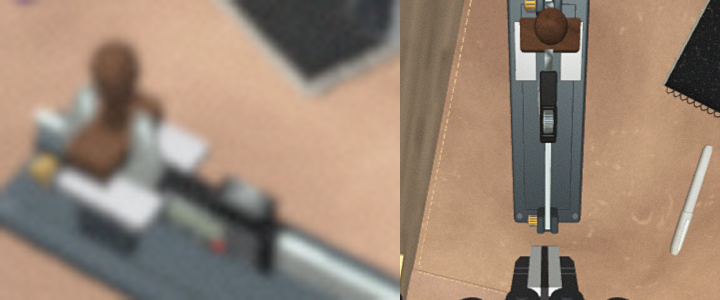

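The block stands upright and square between both jaws, at wrist crop (550,35), and the hand is clear. I'm handing in.

```bash
python3 -c "
from station import ctrl
print(ctrl.finish_job())"
```

```text
the job is handed in; nothing more can be done
None
```

The brown-handled stamp stands upright and square on the rests, held by both jaws at about 3.5 N (estimated from the fingertip force), and the hand is clear; I handed the job in at about 39 s without seeing the verdict, and I viewed 12 pictures, two over the limit of 10.

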